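# Press a connector's retainer home with the pedal press

## Task

Seat the white retainer of the large black connector with the bench press: set the connector, retainer up, into the pocket of the press's slide and let go, then push the slide in until it is fully home under the ram. Only then press the foot pedal right down to its stop, hold it there a moment so that the ram pushes the retainer flush, and let the pedal come fully up again. Leave the finished connector under the ram and everything else on the bench where it is.

Things in the scene. Friction and masses are not known exactly. Their poses are not given: they have to be found in the camera images.
- connector: The large loose black plastic connector housing: a block 70 (x) by 36 (y) by 30 (z) mm, 65 to 110 g, upright on the bench, a white retainer grille (54 x 22 mm) in its top. Origin: centre of its underside; z up. Grip it across its 36 mm sides (closing along its y), fingertips 10 to 20 mm above its underside. It fits the pocket either way round (half a turn is the same).
- retainer (a joint): How far the white retainer grille has been pushed down into the connector, m. 0 at the start: its top stands 6 mm proud of the housing (36 mm above the connector's underside). 0.006: flush. It stays where it is pushed; moving it takes about 8 N. Only the press should push it.
- press: Pneumatic bench press, fixed for the episode. Origin on the bench, under the ram, where the nest is when home. x: the way the slide goes home (away from the robot at yaw 0). Two pillars 25 mm thick at y = +-86 mm carry a top plate (x +-40, y +-110 mm, underside 190 mm above the bench) and a cylinder up to 282 mm. A rail bed 100 mm wide and 30 mm high reaches forward to x = -240 mm.
- nest (a point): Centre of the floor of the slide's pocket, where the centre of the connector's underside belongs, 40 mm above the bench; axes as the press's; moves with the slide. The pocket is 75 (x) by 41 (y) mm, about 2.5 mm play each side, formed by four steel L-shaped corner locators 10 mm high; between them the long sides are open over 61 mm, for fingers.
- slide (a joint): Travel of the press's slide along the nest's x axis, m: 0 = pulled fully out towards the robot, 0.15 = fully home against its rear stop under the ram. Starts between 0 and 0.04. It stays where it is left; about 3 N of friction.
- slide_handle (a point): Middle of the pull bar of the slide: a level steel bar 12 mm thick, 64 mm long along the nest's y, 85 mm before the nest centre, its axis 52 mm above the bench, with 18 mm of air between it and the slide's front plate. Moves with the slide. Push its front side (towards the nest's +x) to send the slide home.
- ram (a joint): Stroke of the press's ram, m: 0 = up (its 50 x 18 mm white tool 96 mm above the bench, 20 mm over the retainer), 0.026 = at its lower stop, level with the top of the housing. It follows the pedal, in proportion.
- pedal (a joint): Angle of the foot pedal, rad: 0 = up (its rest), 0.28 = down at its stop, where the retainer is flush. Spring-return; at the toe point it takes about 6 N to start, 10 N at the bottom, plus about 6 N while the ram pushes the retainer in. A force of about 12 N more on the stop does no harm.
- pedal_base: Foot valve standing on the bench left or right of the press, fixed for the episode: grey base 190 (x) by 100 (y) mm, origin under its centre. Its ribbed black tread is hinged at the far end (x = 75 mm, 36 mm above the bench, axis along y) and slopes up towards the robot (-x); toe end at x = -80 mm.
- pedal_toe (a point): The point to press: on top of the pedal's tread (78 mm wide), mid width, 130 mm from the hinge, 30 mm short of the toe end. Pedal up, it is 86 mm above the bench; at the stop 51 mm, having moved 9 mm towards the toe (-x of the pedal base). Moves with the pedal. Pressing straight down with the closed fingertips works.
- parts_bin: Blue stacking bin, 160 x 100 x 75 mm, origin under its centre. Leave alone.
- carton: Cardboard box 130 x 100 x 80 mm, origin under its centre. Leave alone.
- tape: Roll of black tape lying flat, 72 mm across, 19 mm high, origin under its centre. Leave alone.
- spool: Empty black spool standing on end, 64 mm across, 46 mm high, origin under its centre. Leave alone.
- small_connector: Small black connector without retainer, 42 x 24 x 24 mm, origin under its centre. Leave alone.
- screwdriver: Screwdriver, 190 mm long, lying on the bench, origin under its middle. Leave alone.
- crimper: Hand crimping pliers lying flat, about 190 x 100 x 22 mm, origin under the pivot. Leave alone.
- marker: Marker pen, 100 mm long, 13 mm thick, lying on the bench, origin under its middle. Leave alone.
Not all that is in view belongs to the job. Leave any blue or red look-alike of the connector alone.

How it is judged:
By the outcome, as a careful person would: the job done as asked, in the order asked, and still so for the second after the job is handed in, with the robot touching nothing.
It also fails if it takes over 64 s, if anything falls off the work surface, if the arm or the gripper's body presses on something with over 40 N, if the wrist force passes 120 N, or if a joint passes its speed limit or range.

## Robot

A 6-joint arm with a two-finger parallel gripper is mounted at the origin on the work surface. World frame = base frame: x ahead of the robot, y to its left, z up, the work surface at z = 0. Lengths are in mm, angles in rad, forces in N, time in s.
With the tool pointing down it reaches from about 275 to 750 mm from the base axis. Payload 10.2 kg.
Tool frame: the origin (TCP) lies at the very end of the fingers, on their centre line; the grasp point (between the pads) lies 19 mm behind it; z points along the fingers, y is the line along which they close (so a half turn about z gives the same grasp; the last joint's range is limited). The gripper opens to 85 mm and grips with 20 to 120 N. Pads are 22 mm wide; open, the fingers measure 114 mm over their backs; the gripper's body (76 mm by 85 mm) begins 54 mm behind the grasp point. The pads swing forward as they close: fully open they stand 13 mm farther back than shut.
Start: joints at [1.038, 0.313, 1.498, -0, 1.331, -0.223], TCP at [160.069, 500.009, 231.294] pointing down, gripper open.
Joint ranges: [-2.94, 2.94], [-0.97, 2.17], [0.19, 2.56], [-1.23, 4.37], [0.02, 3.11], [-2.88, 2.88]. Speed limits (rad/s): [2.39, 2.39, 3.01, 3.14, 3.14, 3.14].

## Interface

Orientations are given as a unit quaternion [w, x, y, z].
In Python, from rig import * gives the robot as it stands. The module is installed in compiled form; this text tells all that it offers.
- The arm moves only by the shell command python3 -m crank 'ROWS' [FORCE]. ROWS is JSON, a list that holds one entry, the list of rows, each a list of 7 numbers: the shift along the tool's x, y, z in units of 25 mm (1.0 is 25 mm), then the turn, a rotation vector about the tool's x, y, z in units of 8 degrees (1.0 is 8 degrees), then the finger opening in mm, from 0 to 85.4. A call has exactly 8 rows; each row shifts and turns the commanded pose from where the row before left it, along the tool's axes as they then stand; what a row does not reach is not made up. A row lasts 1/10 s, in which the tool goes at most 50 mm and 8.59 degrees, less where a joint would pass 70% of its speed; a pose out of reach is approached as far as the arm can. A call is refused whole if a number of a shift passes 1 or a number of a turn 1, either way. A call with a gripper value outside its range is refused whole. The fingers move at their own pace and stop on an object; FORCE is the grip in N (left out, the last holds). Time passes only in rows, so rows that do not move let the fingers close, or fill a call up. It gives the time, the measured TCP pose, the force, the opening and the grip force at its end, in the units of the state.
- sense(): the state, without advancing time (a new reading comes with each control period).
- capture(name): name is "scene" or "top" or "wrist"; returns the picture (384x512x3 uint8, blue, green, red); there is no depth.
- camera_model(name): a dict with "fx", "fy", "cx", "cy" (pixels), "k1" (the pictures are not rectified: a ray, as slopes to the right and down, at radius r is drawn at 1 + k1 r^2 times it, then the intrinsics apply), "world_from_camera" (4x4, takes a point from camera to world coordinates); the wrist camera has in their place "T_tool_cam" (4x4, takes a point from camera to tool coordinates, whose origin is the TCP and whose axes are the flange's). Camera axes: x right, y up, looking along -z (the intrinsics and any distortion apply to the point x, -y, -z); pixel columns grow to the right and rows downward; lengths in mm; the calibration is good to about 2 mm. A picture is of the moment at which its call begins: read the wrist's pose just before it. camera_model takes no time and is no camera call.
- finish_job(): hands the job in; it is judged then, once.
The state is a dict: "time_s": time; "joints": joint angles; "dq": joint speeds; "tau": joint torques, N m; "eef_pos": TCP position; "ee_rot": TCP orientation; "force": force on the tool from outside, world axes, zero at the start; "wrist_torque": the same for the moment, N m; "grip_width": opening from 0.0 (shut) to 1.0 (fully open); "grip_force": force on a finger pad.
Only numpy, scipy, OpenCV 4.12 (cv2) and the standard library are available. Lean on these libraries where they do the work, as an engineer would, in place of code of your own. Each camera call takes 0.05 s, during which the arm holds its last target. There are 200 camera calls.

## Working session

There is one attempt and no reset: what is moved stays moved. The work goes in short steps, Python scripts to look and compute and a shell command to move; the robot and the scene stay as the last step left them, time stands still between calls to the robot, and variables do not carry over. Pictures are saved under pics/ and viewed, at most 10 in all, crops included, and the job is handed in when it is done.

```bash
mkdir -p pics
cat > h.py <<'E'
import numpy as np, cv2
from rig import *
from scipy.spatial.transform import Rotation as R
def model(name):
    m=camera_model(name)
    if name=="wrist":
        s=sense(); T=np.eye(4); q=s["ee_rot"]; T[:3,:3]=R.from_quat([q[1],q[2],q[3],q[0]]).as_matrix(); T[:3,3]=s["eef_pos"]
        m["world_from_camera"]=T@np.array(m["T_tool_cam"])
    return m
def ray(m,u,v):
    K=np.array([[m["fx"],0,m["cx"]],[0,m["fy"],m["cy"]],[0,0,1.]])
    p=cv2.undistortPoints(np.array([[[u,v]]],float),K,np.array([m["k1"],0,0,0.]))[0,0]
    W=np.array(m["world_from_camera"]); d=W[:3,:3]@np.array([p[0],-p[1],-1]); return W[:3,3],d/np.linalg.norm(d)
def onz(m,u,v,z):
    o,d=ray(m,u,v); return (o+d*(z-o[2])/d[2])
E
python3 - <<'E'
from h import *
for n in ("scene","top","wrist"):
    m=model(n); im=capture(n); cv2.imwrite(f"pics/{n}0.png",im)
    print(n,{k:np.round(v,3).tolist() for k,v in m.items()})
s=sense();print(s)
a=cv2.imread("pics/top0.png");cv2.imwrite("pics/top0b.png",cv2.resize(a,(800,600)))
a=cv2.imread("pics/scene0.png");cv2.imwrite("pics/scene0b.png",cv2.resize(a,(800,600)))
E
```

```text
scene {'fx': 388.926, 'fy': 388.926, 'cx': 251.15, 'cy': 191.916, 'k1': -0.088, 'world_from_camera': [[-0.082, -0.807, 0.584, 1434.339], [0.996, -0.076, 0.035, 61.687], [0.017, 0.585, 0.811, 1279.125], [0.0, 0.0, 0.0, 1.0]]}
top {'fx': 448.085, 'fy': 448.085, 'cx': 264.571, 'cy': 191.425, 'k1': 0.029, 'world_from_camera': [[0.011, 0.998, -0.058, 476.154], [-1.0, 0.012, 0.019, 6.552], [0.019, 0.058, 0.998, 1433.118], [0.0, 0.0, 0.0, 1.0]]}
wrist {'fx': 292.652, 'fy': 292.652, 'cx': 252.536, 'cy': 189.869, 'k1': -0.073, 'T_tool_cam': [[0.001, 0.95, 0.311, 78.618], [1.0, -0.001, -0.001, 0.16], [-0.0, 0.311, -0.95, -142.806], [0.0, 0.0, 0.0, 1.0]], 'world_from_camera': [[0.304, -0.906, -0.296, 85.195], [0.953, 0.289, 0.095, 524.072], [-0.001, -0.311, 0.95, 373.659], [0.0, 0.0, 0.0, 1.0]]}
{'time_s': 0.15, 'joints': array([ 1.03760147e+00,  3.13326268e-01,  1.49823122e+00,  2.29903861e-06,
        1.33100625e+00, -2.23416253e-01]), 'dq': array([-0.00139225, -0.00170098, -0.00217207, -0.00080042, -0.00061468,
       -0.00112999]), 'tau': array([ 8.80052685e-04, -4.12362564e+01, -2.59799123e+01, -1.97846666e-04,
        3.18781720e-03,  6.10816392e-05]), 'eef_pos': array([159.96829788, 499.84187843, 230.87588702]), 'ee_rot': array([-1.80371074e-04,  1.54270979e-01,  9.88028456e-01, -4.50798708e-04]), 'force': array([-0.11817716, -0.37092537, -0.68554465]), 'wrist_torque': array([-0.03528686, -0.03383877, -0.05087323]), 'grip_force': 0.0, 'grip_width': 1.0021492369638172}
```

View pics/top0b.png

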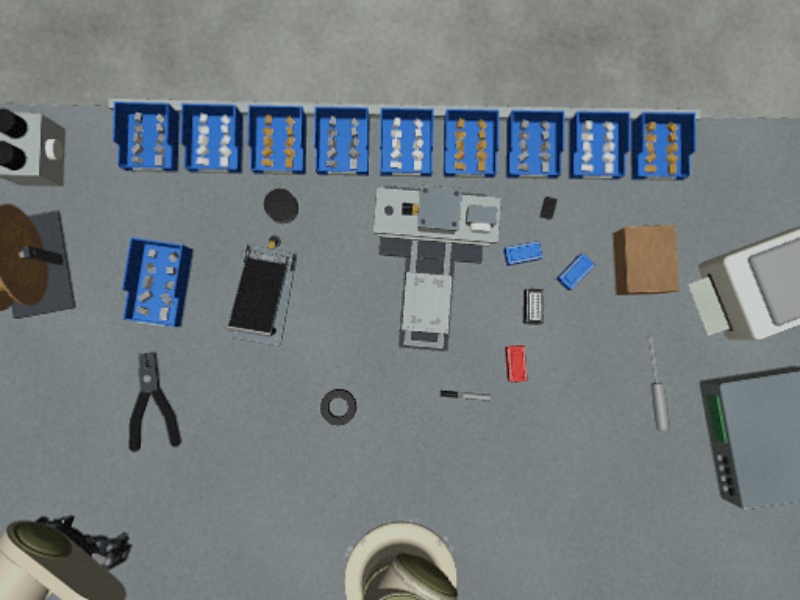

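View pics/scene0b.png

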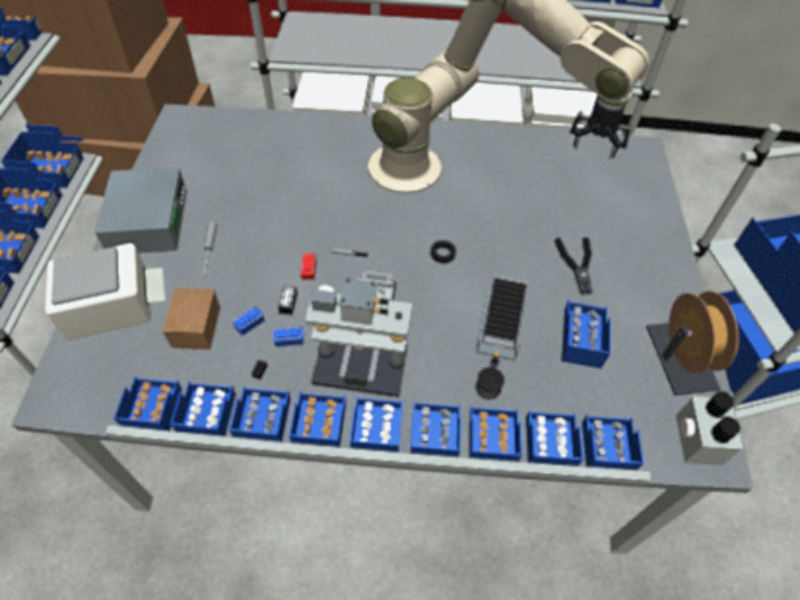

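The top view (800x600) shows the connector with its white grille at (534,306), the slide plate centred near (427,303), the pedal tread around (262,290) with its toe end at lower left, and blue and red look-alikes around the connector.

Run:
```python
from h import *
m=model("top"); s=1.5625
for n,u,v,z in [("conn",534,306,36),("plateTL",408,273,40),("plateTR",452,274,40),("plateBL",402,330,40),("plateBR",446,333,40),
 ("railBL",400,346,30),("railBR",446,349,30),("toeL",229,326,94),("toeR",272,334,94),("farL",247,247,40),("farR",294,256,40),("barL",412,346,58),("barR",437,347,58),("red",516,364,30),("topplateL",374,233,190),("topplR",498,242,190)]:
    print(n,np.round(onz(m,u/s,v/s,z)))
im=cv2.imread("pics/top0.png"); c=im[165:235,240:360]; cv2.imwrite("pics/c1.png",cv2.resize(c,(800,467),interpolation=cv2.INTER_CUBIC))
g=im.min(2); w=(g>150).astype(np.uint8); w[:, :334]=0; w[:,350:]=0; w[:180]=0; w[215:]=0
p=np.argwhere(w)[:,::-1].astype(np.float32); print(len(p)); r=cv2.minAreaRect(p); print(r)
b=cv2.boxPoints(r); print([np.round(onz(m,*q,36)) for q in b], onz(m,*r[0],36))
```

```text
conn [ 546. -261.   36.]
plateTL [609.  -8.  40.]
plateTR [608. -96.  40.]
plateBL [495.   2.  40.]
plateBR [490. -85.  40.]
railBL [463.   6.  30.]
railBR [458. -86.  30.]
toeL [498. 331.  94.]
toeR [484. 249.  94.]
farL [657. 313.  40.]
farR [640. 219.  40.]
barL [464. -18.  58.]
barR [462. -67.  58.]
red [ 430. -227.   30.]
topplateL [666.  55. 190.]
topplR [ 653. -167.  190.]
77
((341.0, 195.0), (18.0, 8.0), 90.0)
[array([ 577., -246.,   36.]), array([ 577., -272.,   36.]), array([ 521., -272.,   36.]), array([ 521., -247.,   36.])] [ 549.02479552 -259.05682981   36.        ]
```

View pics/c1.png

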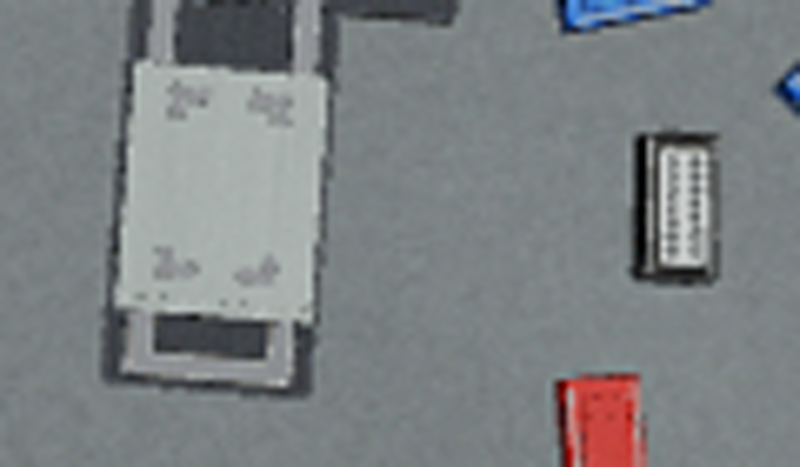

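The crop shows the connector and slide plate nearly aligned with world x. I'll align the tool and go to a viewpoint in front of the nest.

```bash
python3 -m crank '[[[0,0,0,0,0,-0.74,85],[0,0,0,0,0,-0.74,85],[0,0,0,0,0,-0.73,85],[-0.6,-1,0,0,0,0,85],[-0.6,-1,0,0,0,0,85],[-0.6,-1,0,0,0,0,85],[-0.6,-1,0,0,0,0,85],[-0.6,-1,0,0,0,0,85]]]'
python3 -m crank '[[[-0.6,-1,0,0,0,0,85],[-0.6,-1,0,0,0,0,85],[-0.6,-1,0,0,0,0,85],[-0.6,-1,0,0,0,0,85],[-0.6,-1,0,0,0,0,85],[-0.6,-1,0,0,0,0,85],[-0.6,-1,0,0,0,0,85],[-0.6,-1,0,0,0,0,85]]]'
python3 -m crank '[[[-0.6,-1,0,0,0,0,85],[-0.6,-1,0,0,0,0,85],[-0.6,-1,0,0,0,0,85],[-0.6,-1,0,0,0,0,85],[-0.6,-1,0,0,0,0,85],[-0.6,-1,0,0,0,0,85],[-0.6,-1,0,0,0,0,85],[0,-0.5,0,0,0,0,85]]]'
python3 -m crank '[[[0,0,0,0,0,0,85],[0,0,0,0,0,0,85],[0,0,0,0,0,0,85],[0,0,0,0,0,0,85],[0,0,0,0,0,0,85],[0,0,0,0,0,0,85],[0,0,0,0,0,0,85],[0,0,0,0,0,0,85]]]'
python3 - <<'E'
from h import *
import pickle
m=model("wrist");s=sense();im=capture("wrist");cv2.imwrite("pics/w1.png",im);pickle.dump(m,open("w1.pkl","wb"))
print(s["eef_pos"],s["ee_rot"],s["time_s"]);cv2.imwrite("pics/w1b.png",cv2.resize(im,(800,600),interpolation=cv2.INTER_CUBIC))
E
```

```text
time_s: 0.95
eef_pos: [235.2, 373.8, 231.1]
ee_rot: [-0.0, 0.0, 1.0, -0.0]
force: [0.0, -0.3, 0.1]
grip_width: 0.997
grip_force: 0.0
time_s: 1.75
eef_pos: [355.0, 173.6, 231.2]
ee_rot: [-0.0, 0.001, 1.0, -0.0]
force: [1.0, 0.9, 0.2]
grip_width: 0.994
grip_force: 0.0
time_s: 2.55
eef_pos: [460.2, -14.6, 230.9]
ee_rot: [-0.0, 0.001, 1.0, -0.0]
force: [-0.3, -0.1, 0.9]
grip_width: 0.995
grip_force: 0.0
time_s: 3.35
eef_pos: [459.4, -12.8, 231.3]
ee_rot: [-0.0, 0.001, 1.0, -0.0]
force: [0.0, 0.4, 0.6]
grip_width: 0.99
grip_force: 0.0
[459.42942633 -12.81550987 231.2831641 ] [-3.01778636e-05  5.88192692e-04  9.99999827e-01 -1.39145116e-06] 3.35
```

View pics/w1b.png

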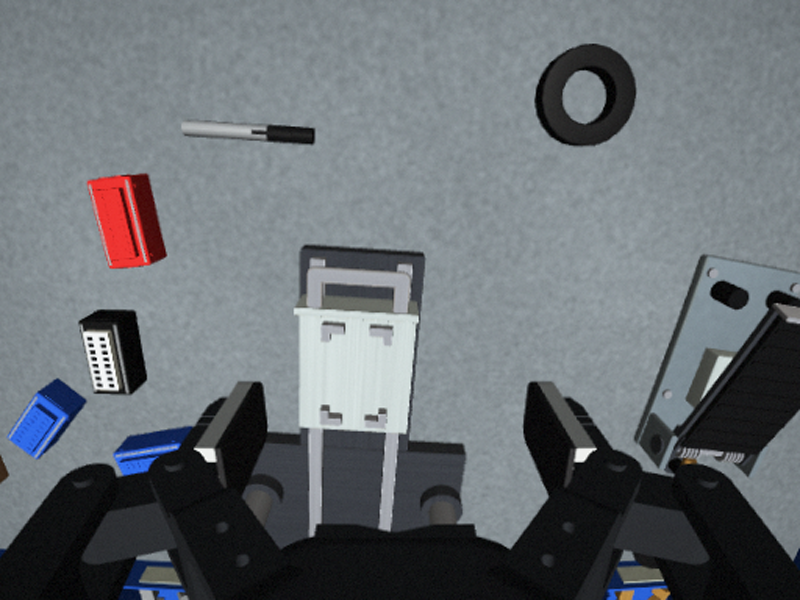

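The wrist view shows the slide plate at (360,370) with locators near (332,330), (382,333), (330,413) and (376,417). The bar is at (359,275), the connector's grille at (104,362), and the red look-alike at (125,220).

Run:
```python
from h import *
import pickle
im=cv2.imread("pics/w1.png");c=im[150:282,184:280];cv2.imwrite("pics/c2.png",cv2.resize(c,None,fx=4.5,fy=4.5,interpolation=cv2.INTER_CUBIC))
m=pickle.load(open("w1.pkl","rb"))
g=im.min(2); w=(g>150).astype(np.uint8); k=np.zeros_like(w);k[200:255,48:80]=1; w*=k
w=cv2.morphologyEx(w,cv2.MORPH_CLOSE,np.ones((5,5)))
n,l,st,_=cv2.connectedComponentsWithStats(w);i=1+np.argmax(st[1:,4])
p=np.argwhere(l==i)[:,::-1].astype(float)
W=np.array([onz(m,*q,36) for q in p])[:,:2].astype(np.float32); r=cv2.minAreaRect(W);print(st[i],r,cv2.boxPoints(r))
```

```text
[ 52 209  28  41 690] ((546.9371948242188, -258.3548889160156), (30.2331485748291, 58.335941314697266), 88.9058609008789) [[ 517.4859  -272.91174]
 [ 575.8112  -274.0257 ]
 [ 576.3885  -243.79803]
 [ 518.0632  -242.68408]]
```

View pics/c2.png

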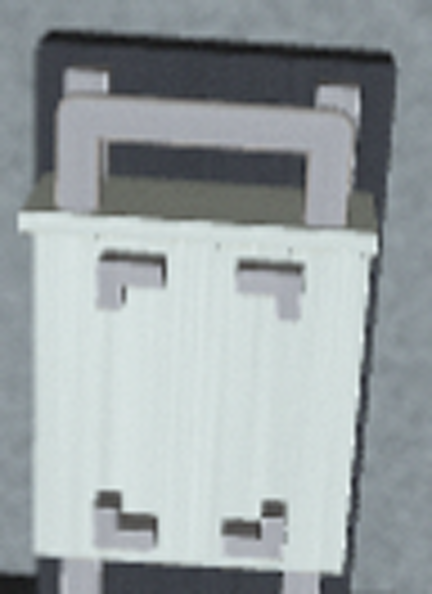

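Run:
```python
from h import *
import pickle
m=pickle.load(open("w1.pkl","rb"))
f=lambda u,v,z:onz(m,184+(u+.5)/4.5-.5,150+(v+.5)/4.5-.5,z)[:2]
for nm,P,z in [("inner",[(123,288),(277,292),(118,527),(262,531)],50),("outer",[(98,266),(304,272),(96,545),(286,555)],50),("bar",[(57,100),(355,115)],58),("plate",[(20,227),(377,250),(35,555),(345,572)],40)]:
    Q=np.array([f(u,v,z) for u,v in P]);print(nm,Q.round(1).tolist(),Q.mean(0).round(1))
    if len(Q)==4:
        a=(Q[2]+Q[3]-Q[0]-Q[1])/2;b=(Q[1]+Q[3]-Q[0]-Q[2])/2;print(np.hypot(*a),np.hypot(*b),np.arctan2(a[1],a[0]),np.arctan2(-b[0],b[1]))
    else: b=Q[1]-Q[0];print(np.hypot(*b),np.arctan2(-b[0],b[1]))
```

```text
inner [[516.9, -62.7], [518.0, -21.7], [590.8, -67.7], [592.0, -26.6]] [554.5 -44.6]
74.09010689055489 41.0947676160778 -0.06664598450829691 -0.02784732227023824
outer [[510.6, -69.1], [512.3, -14.5], [596.9, -74.3], [600.0, -19.8]] [555.  -44.4]
87.15465438220595 54.63527675953746 -0.06062759980510516 -0.044136311920405756
bar [[463.1, -75.7], [467.0, -1.7]] [465.1 -38.7]
74.10428825263435 -0.05284695819904214
plate [[503.3, -91.5], [509.9, 5.3], [607.2, -94.6], [612.8, -2.4]] [558.3 -45.8]
103.50698574125882 94.69276940507913 -0.05302299384172889 -0.0644087284759945
```

Nest is at (554.7, -44.5) with yaw about -0.06. Next is a matching look at the connector.

```bash
python3 -m crank '[[[0,-1,0,0,0,0,85],[0,-1,0,0,0,0,85],[0,-1,0,0,0,0,85],[0,-1,0,0,0,0,85],[0,-1,0,0,0,0,85],[0,-1,0,0,0,0,85],[0,-1,0,0,0,0,85],[0,-1,0,0,0,0,85]]]' >/dev/null
python3 -m crank '[[[0,-0.5,0,0,0,0,85],[0,0,0,0,0,0,85],[0,0,0,0,0,0,85],[0,0,0,0,0,0,85],[0,0,0,0,0,0,85],[0,0,0,0,0,0,85],[0,0,0,0,0,0,85],[0,0,0,0,0,0,85]]]'
python3 - <<'E'
from h import *
import pickle
m=model("wrist");im=capture("wrist");cv2.imwrite("pics/w2.png",im);pickle.dump(m,open("w2.pkl","wb"))
o=np.array(m["world_from_camera"])
# project approx connector pixel
p=np.linalg.inv(o)@np.array([547,-258,36,1]);u=m["cx"]+m["fx"]*p[0]/-p[2];v=m["cy"]+m["fy"]*p[1]/p[2];print(u,v)
u,v=int(u),int(v);print(u-50,v-60);c=im[max(0,v-60):v+60,u-50:u+50];cv2.imwrite("pics/c3.png",cv2.resize(c,None,fx=4.5,fy=4.5,interpolation=cv2.INTER_CUBIC))
E
```

```text
time_s: 5.0
eef_pos: [459.2, -225.2, 231.3]
ee_rot: [0.0, 0.001, 1.0, -0.0]
force: [0.3, -0.4, -0.1]
grip_width: 0.997
grip_force: 0.0
226.81193555847145 231.33331234031976
176 171
```

View pics/c3.png

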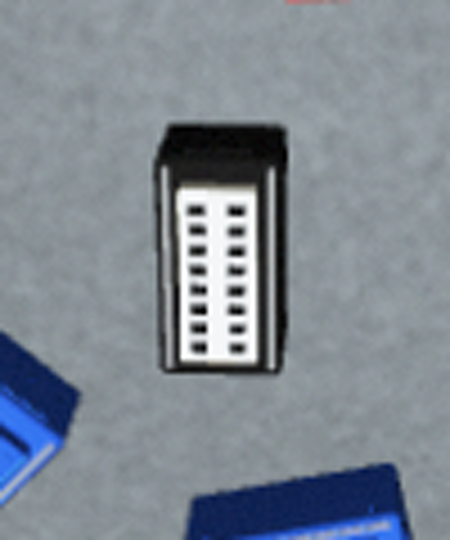

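The crop shows the connector with grille corners at about (177,190), (257,188), (181,362) and (256,363). The blue parts are clear of it.

Run:
```python
from h import *
import pickle
m=pickle.load(open("w2.pkl","rb"))
f=lambda u,v,z:onz(m,176+(u+.5)/4.5-.5,171+(v+.5)/4.5-.5,z)[:2]
for P,z in [([(177,189),(258,188),(180,363),(257,364)],36),([(160,162),(285,161),(163,371),(280,371)],30)]:
    Q=np.array([f(u,v,z) for u,v in P]);print(Q.round(1).tolist(),Q.mean(0).round(1))
    a=(Q[2]+Q[3]-Q[0]-Q[1])/2;b=(Q[1]+Q[3]-Q[0]-Q[2])/2;print(np.hypot(*a),np.hypot(*b),np.arctan2(a[1],a[0]),np.arctan2(-b[0],b[1]))
```

```text
[[521.3, -272.2], [520.9, -249.7], [576.1, -273.6], [576.4, -251.2]] [ 548.7 -261.7]
55.175818150938355 22.49258275418471 -0.02690824012341273 0.0015310930754946581
[[515.6, -277.5], [515.3, -242.3], [582.3, -279.7], [582.2, -244.8]] [ 548.9 -261.1]
66.90055864391053 34.97390815164053 -0.03531430109143751 0.006367770510433281
```

```bash
python3 -m crank '[[[-0.9,-0.36,0.6,0,0,0,60],[-0.9,-0.36,0.6,0,0,0,60],[-0.9,-0.36,0.6,0,0,0,60],[-0.88,-0.37,0.6,0,0,0,60],[0,0,1,0,0,0,60],[0,0,1,0,0,0,60],[0,0,0.8,0,0,0,60],[0,0,0,0,0,0,60]]]'
python3 -m crank '[[[0,0,0.8,0,0,0,60],[0,0,0.6,0,0,0,60],[0,0,0.6,0,0,0,60],[0,0,0.6,0,0,0,60],[0,0,0.4,0,0,0,60],[0,0,0,0,0,0,60],[0,0,0,0,0,0,60],[0,0,0,0,0,0,60]]]'
```

```text
time_s: 5.85
eef_pos: [547.5, -260.9, 98.6]
ee_rot: [-0.002, 0.001, 1.0, 0.002]
force: [0.2, 0.3, 0.2]
grip_width: 0.699
grip_force: 0.0
time_s: 6.65
eef_pos: [549.0, -262.0, 27.1]
ee_rot: [0.001, 0.001, 1.0, -0.0]
force: [-1.0, -0.1, -0.4]
grip_width: 0.703
grip_force: 0.0
```

```bash
python3 -m crank '[[[0,0,0.28,0,0,0,60],[0,0,0.28,0,0,0,60],[0,0,0,0,0,0,60],[0,0,0,0,0,0,30],[0,0,0,0,0,0,30],[0,0,0,0,0,0,30],[0,0,0,0,0,0,30],[0,0,0,0,0,0,30]]]' 40
python3 -m crank '[[[0,0,0,0,0,0,30],[0,0,0,0,0,0,30],[0,0,-0.4,0,0,0,30],[0,0,-0.8,0,0,0,30],[0,0,-1,0,0,0,30],[0,0,-1,0,0,0,30],[0,0,-1,0,0,0,30],[0,0,-0.4,0,0,0,30]]]'
```

```text
time_s: 7.45
eef_pos: [548.8, -261.8, 12.6]
ee_rot: [0.0, 0.001, 1.0, -0.0]
force: [-0.2, 0.2, 3.4]
grip_width: 0.412
grip_force: 41.8
time_s: 8.25
eef_pos: [549.2, -262.1, 129.9]
ee_rot: [0.001, 0.001, 1.0, -0.001]
force: [0.2, 0.1, -1.1]
grip_width: 0.411
grip_force: 41.4
```

```bash
python3 -m crank '[[[-0.03,1,0,0,0,0,30],[-0.03,1,0,0,0,0,30],[-0.03,1,0,0,0,0,30],[-0.03,1,0,0,0,0,30],[-0.03,1,0,0,0,0,30],[-0.03,1,0,0,0,0,30],[-0.03,1,0,0,0,0,30],[-0.01,1,0,0,0,0,30]]]'
python3 -m crank '[[[0,0.4,0.2,0,0,0,30],[0,0.3,0.4,0,0,0,30],[0,0,0.5,0,0,0.22,30],[0,0,0.4,0,0,0.21,30],[0,0,0,0,0,0,30],[0,0,0,0,0,0,30],[0,0,0,0,0,0,30],[0,0,0,0,0,0,30]]]'
python3 - <<'E'
from h import *
import pickle
m=model("wrist");s=sense();im=capture("wrist");cv2.imwrite("pics/w3.png",im);pickle.dump(m,open("w3.pkl","wb"))
print(s["eef_pos"],R.from_quat(np.roll(s["ee_rot"],-1)).as_matrix().round(3));cv2.imwrite("pics/w3b.png",cv2.resize(im,(800,600),interpolation=cv2.INTER_CUBIC))
E
```

```text
time_s: 9.05
eef_pos: [553.9, -60.6, 126.7]
ee_rot: [-0.001, 0.001, 1.0, 0.0]
force: [-0.5, -0.4, -1.0]
grip_width: 0.41
grip_force: 41.4
time_s: 9.85
eef_pos: [554.7, -44.5, 90.3]
ee_rot: [0.0, 0.031, 1.0, -0.0]
force: [0.4, -0.2, -0.2]
grip_width: 0.412
grip_force: 41.4
[554.65670675 -44.45639673  90.25260191] [[-0.998  0.061  0.001]
 [ 0.061  0.998 -0.   ]
 [-0.001 -0.    -1.   ]]
```

View pics/w3b.png

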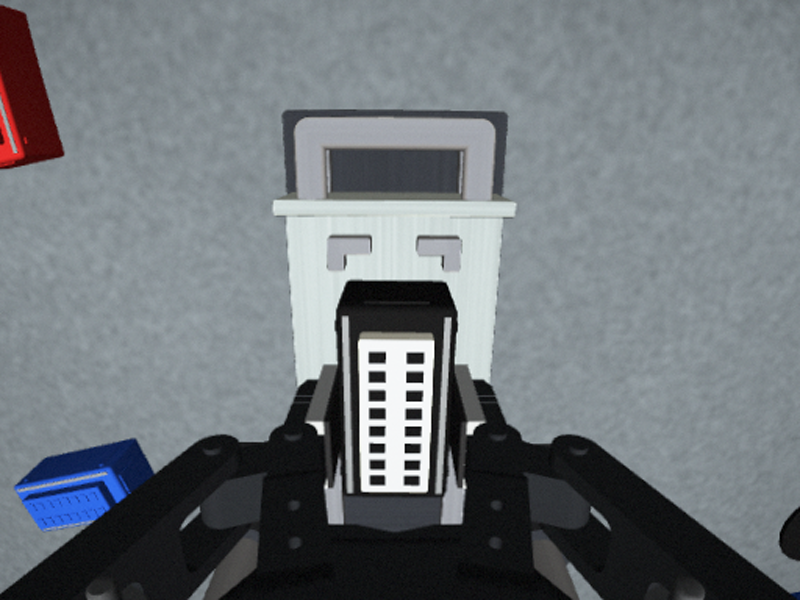

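The view shows the yaw aligned: the bar, locators and connector are all centred at column ~395. I'll check the x direction from the housing's front edge and the locators.

Run:
```python
from h import *
import pickle
m=pickle.load(open("w3.pkl","rb"));T=np.array(m["world_from_camera"]);s=1.5625
yaw=-0.061;ex=np.array([np.cos(yaw),np.sin(yaw)]);c=np.array([554.66,-44.46])
f=lambda u,v,z:(lambda d:(d@ex,d@np.array([-ex[1],ex[0]])))(onz(m,(u+.5)/s-.5,(v+.5)/s-.5,z)[:2]-c)
for n,u,v,z in [("frontL",338,316,107.7),("frontR",457,316,107.7),("gL",359,340,113.7),("gR",433,340,113.7),("gBL",359,492,113.7),("gBR",430,493,113.7),("locL",327,240,50),("locR",461,240,50),("locinL",344,254,50),("locinR",444,254,50),("barL",296,118,58),("barR",494,118,58)]: print(n,np.round(f(u,v,z),1))
```

```text
frontL [-31.7 -16.7]
frontR [-31.7  18.2]
gL [-26.7 -10.2]
gR [-26.7  10.8]
gBL [ 27.1 -11.6]
gBR [27.5 11.4]
locL [-42.9 -27.6]
locR [-43.   26.8]
locinL [-37.1 -20.8]
locinR [-37.1  20.1]
barL [-89.4 -35.8]
barR [-89.4  35.8]
```

```bash
python3 -m crank '[[[-0.01,-0.02,0.4,0,0,0,30],[0,0,0.3,0,0,0,30],[0,0,0.2,0,0,0,30],[0,0,0.2,0,0,0,30],[0,0,0.15,0,0,0,30],[0,0,0.1,0,0,0,30],[0,0,0.1,0,0,0,30],[0,0,0,0,0,0,30]]]'
```

```text
time_s: 10.7
eef_pos: [554.5, -44.7, 53.3]
ee_rot: [-0.0, 0.031, 1.0, 0.0]
force: [-0.0, 0.1, -0.9]
grip_width: 0.413
grip_force: 41.4
```

```bash
python3 -m crank '[[[0,0,0.02,0,0,0,30],[0,0,0,0,0,0,40],[0,0,0,0,0,0,55],[0,0,0,0,0,0,60],[0,0,0,0,0,0,60],[0,0,-0.5,0,0,0,60],[0,0,-1,0,0,0,60],[0,0,-0.9,0,0,0,60]]]'
python3 -m crank '[[[1,0,-0.5,0,0,0,0],[1,0,0,0,0,0,0],[1,0,0,0,0,0,0],[1,0,0,0,0,0,0],[1,0,0,0,0,0,0],[1,0,0,0,0,0,0],[0,0,0,0,0,0,0],[0,0,0,0,0,0,0]]]'
python3 - <<'E'
from h import *
import pickle
m=model("wrist");s=sense();im=capture("wrist");cv2.imwrite("pics/w4.png",im);pickle.dump(m,open("w4.pkl","wb"))
print(s["eef_pos"],s["time_s"]);p=np.linalg.inv(m["world_from_camera"])@np.array([554,-44,50,1]);u=m["cx"]+m["fx"]*p[0]/-p[2];v=m["cy"]+m["fy"]*p[1]/p[2];u,v=int(u),min(int(v),310);print(u,v)
c=im[max(0,v-90):v+70,u-70:u+70];cv2.imwrite("pics/c4.png",cv2.resize(c,None,fx=3.7,fy=3.7,interpolation=cv2.INTER_CUBIC))
E
```

```text
time_s: 11.5
eef_pos: [554.7, -44.8, 114.8]
ee_rot: [0.0, 0.031, 1.0, -0.0]
force: [-0.7, 0.5, 1.2]
grip_width: 0.705
grip_force: 0.0
time_s: 12.3
eef_pos: [405.5, -35.8, 126.5]
ee_rot: [0.001, 0.031, 1.0, -0.0]
force: [0.8, -0.7, 1.2]
grip_width: 0.002
grip_force: 0.0
[405.49533096 -35.79873951 126.51025184] 12.3
253 310
```

View pics/c4.png

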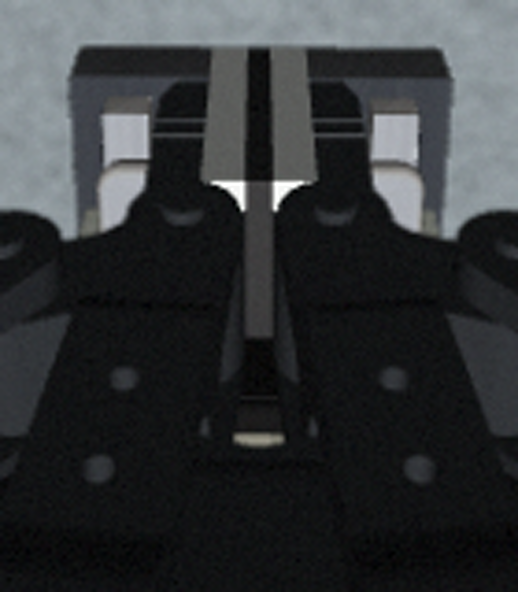

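The connector is hidden by the fingers here, so I'll use the top camera to check the seating.

Run:
```python
from h import *
m=model("top");im=capture("top");cv2.imwrite("pics/t5.png",im)
c=im[110:240,220:350];cv2.imwrite("pics/c5.png",cv2.resize(c,None,fx=4.5,fy=4.5,interpolation=cv2.INTER_CUBIC))
```

```text
(no output)
```

View pics/c5.png

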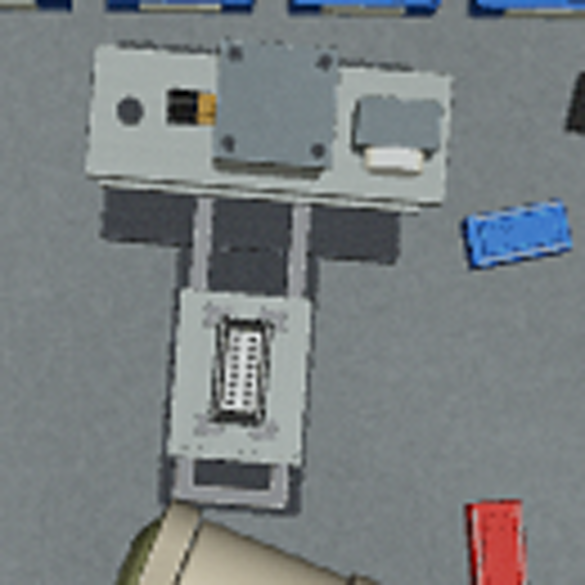

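The connector sits centred among the four locators at (241,371), with the slide still out. Now to the bar, tilting the tool for clearance under the plate.

```bash
python3 -m crank '[[[-0.5,0,0.6,0,0,0,0],[-0.5,0,0.8,0,0,0,0],[-0.1,0,0.8,0,-0.75,0,0],[0,0,0.4,0,-0.75,0,0],[0,0,0.3,0,0,0,0],[0,0,0.2,0,0,0,0],[0,0,0,0,0,0,0],[0,0,0,0,0,0,0]]]'
python3 - <<'E'
from h import *
s=sense();print(s["eef_pos"],R.from_quat(np.roll(s["ee_rot"],-1)).as_matrix().round(3))
m=model("top")
for u,v in [(88,178),(440,208)]: print(onz(m,220+u/4.5,110+v/4.5,200))
E
```

```text
time_s: 13.2
eef_pos: [436.9, -37.7, 48.8]
ee_rot: [0.105, 0.03, 0.994, -0.003]
force: [-0.7, -0.3, 0.7]
grip_width: 0.002
grip_force: 0.0
[436.90396225 -37.66999911  48.78048643] [[-0.976  0.061  0.208]
 [ 0.06   0.998 -0.013]
 [-0.208 -0.    -0.978]]
[662.96825075  53.9705403  200.        ]
[ 647.40208697 -163.12798836  200.        ]
```

```bash
python3 -m crank '[[[0,0,0.16,0,0,0,0],[-0.29,0,0.06,0,0,0,0],[-0.2,0,0.04,0,0,0,0],[-0.1,0,0.02,0,0,0,0],[-0.1,0,0.02,0,0,0,0],[-0.2,0,0.04,0,0,0,0],[-0.29,0,0.06,0,0,0,0],[-0.29,0,0.06,0,0,0,0]]]'
python3 -m crank '[[[-0.39,0,0.083,0,0,0,0],[-0.49,0,0.104,0,0,0,0],[-0.49,0,0.104,0,0,0,0],[-0.49,0,0.104,0,0,0,0],[-0.49,0,0.104,0,0,0,0],[-0.49,0,0.104,0,0,0,0],[-0.39,0,0.083,0,0,0,0],[-0.29,0,0.062,0,0,0,0]]]'
```

```text
time_s: 14.0
eef_pos: [474.4, -39.7, 44.5]
ee_rot: [0.104, 0.03, 0.994, -0.003]
force: [-3.6, -0.9, -1.2]
grip_width: 0.002
grip_force: 1.8
time_s: 14.8
eef_pos: [564.9, -45.4, 44.6]
ee_rot: [0.104, 0.03, 0.994, -0.003]
force: [-3.9, -2.6, 0.3]
grip_width: 0.003
grip_force: 1.8
```

```bash
python3 -m crank '[[[-0.2,0,0.042,0,0,0,0],[-0.2,0,0.042,0,0,0,0],[-0.2,0,0.042,0,0,0,0],[-0.1,0,0.021,0,0,0,0],[-0.1,0,0.021,0,0,0,0],[-0.1,0,0.021,0,0,0,0],[0,0,0,0,0,0,0],[0,0,0,0,0,0,0]]]'
```

```text
time_s: 15.6
eef_pos: [587.3, -46.6, 45.1]
ee_rot: [0.105, 0.03, 0.994, -0.003]
force: [-0.9, -0.2, -0.7]
grip_width: -0.002
grip_force: 0.7
```

```bash
python3 -m crank '[[[-0.1,0,0.025,0,0,0,0],[-0.1,0,0.025,0,0,0,0],[-0.06,0,0.012,0,0,0,0],[-0.06,0,0.012,0,0,0,0],[-0.06,0,0.012,0,0,0,0],[-0.06,0,0.012,0,0,0,0],[0,0,0,0,0,0,0],[0,0,0,0,0,0,0]]]'
```

```text
time_s: 16.4
eef_pos: [597.7, -47.3, 44.4]
ee_rot: [0.104, 0.03, 0.994, -0.003]
force: [-5.7, 0.3, 2.2]
grip_width: 0.001
grip_force: 2.8
```

```bash
python3 -m crank '[[[-0.05,0,0.01,0,0,0,0],[-0.05,0,0.01,0,0,0,0],[-0.05,0,0.01,0,0,0,0],[-0.05,0,0.01,0,0,0,0],[0,0,0,0,0,0,0],[0,0,0,0,0,0,0],[0,0,0,0,0,0,0],[0,0,0,0,0,0,0]]]'
```

```text
time_s: 17.2
eef_pos: [598.4, -46.7, 42.5]
ee_rot: [0.098, 0.03, 0.995, -0.002]
force: [-26.5, 0.7, 9.5]
grip_width: 0.0
grip_force: 12.3
```

The slide is against its stop. Back off, rise, and go towards the pedal.

```bash
python3 -m crank '[[[0.2,0,-0.06,0,0,0,0],[0.5,0,-0.11,0,0,0,0],[0.8,0,-0.17,0,0,0,0],[0.9,0,-0.19,0,0,0,0],[0.9,0,-0.3,0,0.75,0,0],[0.9,0,-0.4,0,0.75,0,0],[0.8,0,-0.8,0,0,0,0],[0,0,-1,0,0,0,0]]]'
python3 -m crank '[[[0,0.5,-1,0,0,0,0],[0,1,-1,0,0,0,0],[0,1,-1,0,0,0,0],[0,1,-1,0,0,0,0],[0,1,-0.5,0,0,0,0],[0,1,0,0,0,0,0],[0,1,0,0,0,0,0],[0,1,0,0,0,0,0]]]'
python3 -m crank '[[[0,1,0,0,0,0,0],[0,1,0,0,0,0,0],[0,1,0,0,0,0,0],[0,1,0,0,0,0,0],[0,1,0,0,0,0,0],[0,0.5,0,0,0,0,0],[0,0,0,0,0,0,0],[0,0,0,0,0,0,0]]]'
python3 - <<'E'
from h import *
import pickle
m=model("wrist");s=sense();im=capture("wrist");cv2.imwrite("pics/w6.png",im);pickle.dump(m,open("w6.pkl","wb"))
t=capture("top");cv2.imwrite("pics/t6.png",t)
print(s["eef_pos"],R.from_quat(np.roll(s["ee_rot"],-1)).as_matrix().round(3))
a=cv2.resize(im,None,fx=1.2,fy=1.2);b=cv2.resize(t[90:240,270-60:330],(185,231),interpolation=cv2.INTER_CUBIC)
o=np.zeros((a.shape[0],800,3),np.uint8);o[:,:a.shape[1]]=a;o[:231,615:]=b;cv2.imwrite("pics/m6.png",o)
E
```

```text
time_s: 18.0
eef_pos: [473.8, -39.6, 100.6]
ee_rot: [-0.001, 0.031, 1.0, 0.0]
force: [0.8, 0.1, 0.6]
grip_width: 0.002
grip_force: 0.0
time_s: 18.8
eef_pos: [487.2, 148.4, 213.5]
ee_rot: [0.001, 0.031, 1.0, 0.0]
force: [0.6, 0.8, -0.5]
grip_width: -0.001
grip_force: 0.0
time_s: 19.6
eef_pos: [495.2, 283.9, 213.0]
ee_rot: [0.0, 0.031, 1.0, -0.0]
force: [0.2, -0.6, -0.3]
grip_width: 0.002
grip_force: 0.0
[495.23422334 283.94140759 212.99293354] [[-0.998  0.061  0.   ]
 [ 0.061  0.998 -0.   ]
 [-0.    -0.    -1.   ]]
```

View pics/m6.png

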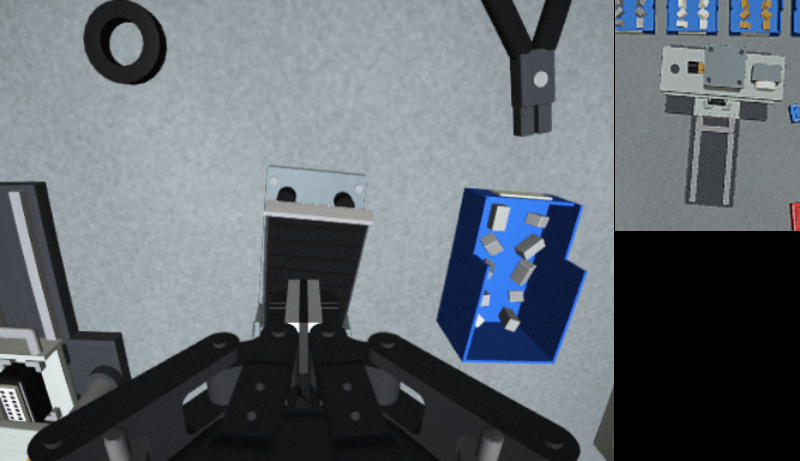

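The wrist view shows the toe end as a light strip from (265,210) to (372,218). The connector is still seated in the nest at lower left, and the top inset shows the slide under the press.

Run:
```python
from h import *
import pickle
m=pickle.load(open("w6.pkl","rb"));f=lambda u,v,z:onz(m,(u+.5)/1.2-.5,(v+.5)/1.2-.5,z)[:2]
L=f(266,207,97);Rr=f(373,216,97);d=L-Rr;print(L,Rr,np.hypot(*d))
if d[1]<0:d=-d
yaw=np.arctan2(-d[0],d[1]);mid=(L+Rr)/2;print(yaw,mid,mid+28*np.array([np.cos(yaw),np.sin(yaw)]))
```

```text
[482.97238784 256.37917613] [495.0174327  337.82010007] 82.32683158619999
-0.14683471329821157 [488.99491027 297.0996381 ] [516.69360615 293.00302404]
```

```bash
python3 -m crank '[[[-0.4,0.1,0.7,0,0,0,0],[-0.4,0.1,0.8,0,0,0,0],[-0.38,0.11,0.8,0,0,0,0],[0,0,0.8,0,0,0,0],[0,0,0.7,0,0,0,0],[0,0,0.5,0,0,0,0],[0,0,0.4,0,0,0,0],[0,0,0,0,0,0,0]]]'
python3 -m crank '[[[0,0,0.2,0,0,0,0],[0,0,0.2,0,0,0,0],[0,0,0.2,0,0,0,0],[0,0,0.2,0,0,0,0],[0,0,0.2,0,0,0,0],[0,0,0.1,0,0,0,0],[0,0,0,0,0,0,0],[0,0,0,0,0,0,0]]]'
```

```text
time_s: 20.5
eef_pos: [524.6, 290.0, 94.6]
ee_rot: [-0.001, 0.031, 1.0, -0.0]
force: [0.1, -0.6, -0.1]
grip_width: 0.002
grip_force: 0.0
time_s: 21.3
eef_pos: [525.1, 291.0, 69.2]
ee_rot: [0.0, 0.031, 1.0, 0.0]
force: [-3.3, -0.2, 9.7]
grip_width: 0.0
grip_force: 4.3
```

```bash
python3 -m crank '[[[0,0,0.1,0,0,0,0],[0,0,0.1,0,0,0,0],[0,0,0.1,0,0,0,0],[0,0,0.1,0,0,0,0],[0,0,0.1,0,0,0,0],[0,0,0.06,0,0,0,0],[0,0,0,0,0,0,0],[0,0,0,0,0,0,0]]]'
python3 -m crank '[[[0,0,0.04,0,0,0,0],[0,0,0.04,0,0,0,0],[0,0,0.04,0,0,0,0],[0,0,0,0,0,0,0],[0,0,0,0,0,0,0],[0,0,0,0,0,0,0],[0,0,0,0,0,0,0],[0,0,0,0,0,0,0]]]'
```

```text
time_s: 22.1
eef_pos: [524.4, 291.1, 55.6]
ee_rot: [-0.0, 0.03, 1.0, 0.0]
force: [-9.0, 1.2, 15.1]
grip_width: -0.002
grip_force: 7.2
time_s: 22.9
eef_pos: [524.0, 291.2, 52.7]
ee_rot: [-0.001, 0.03, 1.0, 0.0]
force: [-11.9, 0.8, 17.2]
grip_width: -0.005
grip_force: 8.3
```

```bash
python3 -m crank '[[[0,0,0.04,0,0,0,0],[0,0,0.04,0,0,0,0],[0,0,0.04,0,0,0,0],[0,0,0,0,0,0,0],[0,0,0,0,0,0,0],[0,0,0,0,0,0,0],[0,0,0,0,0,0,0],[0,0,0,0,0,0,0]]]'
```

```text
time_s: 23.7
eef_pos: [524.3, 291.3, 50.4]
ee_rot: [-0.0, 0.03, 1.0, 0.0]
force: [-11.5, -0.3, 21.9]
grip_width: 0.001
grip_force: 10.8
```

```bash
python3 -m crank '[[[0,0,0.04,0,0,0,0],[0,0,0.04,0,0,0,0],[0,0,0,0,0,0,0],[0,0,0,0,0,0,0],[0,0,0,0,0,0,0],[0,0,0,0,0,0,0],[0,0,0,0,0,0,0],[0,0,0,0,0,0,0]]]'
```

```text
time_s: 24.5
eef_pos: [524.3, 291.3, 50.2]
ee_rot: [-0.0, 0.03, 1.0, 0.0]
force: [-18.3, -2.1, 37.4]
grip_width: 0.004
grip_force: 18.3
```

The pedal is at its stop: the force jumped with no further travel. I'll ease slightly, hold, then release smoothly.

```bash
python3 -m crank '[[[0,0,-0.04,0,0,0,0],[0,0,0,0,0,0,0],[0,0,0,0,0,0,0],[0,0,0,0,0,0,0],[0,0,0,0,0,0,0],[0,0,0,0,0,0,0],[0,0,0,0,0,0,0],[0,0,0,0,0,0,0]]]'
python3 -m crank '[[[0,0,-0.2,0,0,0,0],[0,0,-0.3,0,0,0,0],[0,0,-0.3,0,0,0,0],[0,0,-0.3,0,0,0,0],[0,0,-0.3,0,0,0,0],[0,0,-0.4,0,0,0,0],[0,0,-0.8,0,0,0,0],[0,0,-1,0,0,0,0]]]'
python3 -m crank '[[[0,0,-1,0,0,0,0],[0,0,-1,0,0,0,0],[0,0,-1,0,0,0,0],[0.8,0,0,0,0,0,0],[0.8,0,0,0,0,0,0],[0,0,0,0,0,0,0],[0,0,0,0,0,0,0],[0,0,0,0,0,0,0]]]'
python3 - <<'E'
from h import *
m=model("wrist");im=capture("wrist");cv2.imwrite("pics/w7.png",im);s=sense();print(s["eef_pos"])
# toe strip height check: light strip pixel rows near expected toe end
W=np.linalg.inv(np.array(m["world_from_camera"]))
def pr(P):
    p=W@np.array([*P,1]);x,y=p[0]/-p[2],-p[1]/-p[2];k=1+m["k1"]*(x*x+y*y);return m["cx"]+m["fx"]*x*k,m["cy"]+m["fy"]*y*k
for nm,P in [("up",(489,297,97)),("down",(478,297,55))]:
    u,v=pr(P);print(nm,u,v)
u=int(pr((489,297,97))[0]);g=im.min(2)
for du in(-20,0,20): print(du,g[120:200:2,u+du].tolist())
E
```

```text
time_s: 25.3
eef_pos: [524.3, 291.3, 50.3]
ee_rot: [-0.0, 0.03, 1.0, 0.0]
force: [-14.9, -1.2, 28.9]
grip_width: 0.005
grip_force: 14.5
time_s: 26.1
eef_pos: [523.9, 290.3, 136.8]
ee_rot: [-0.002, 0.031, 1.0, -0.0]
force: [-0.7, -0.2, 1.1]
grip_width: 0.001
grip_force: 0.0
time_s: 26.9
eef_pos: [485.5, 292.8, 211.8]
ee_rot: [-0.0, 0.031, 1.0, -0.0]
force: [1.6, -0.1, 0.1]
grip_width: -0.001
grip_force: 0.0
[485.51814474 292.77332351 211.76456851]
up 257.2548381371756 187.30645121978566
down 256.04509419775997 165.2132815902598
-20 [158, 164, 167, 157, 157, 154, 158, 161, 156, 157, 160, 155, 157, 166, 109, 159, 165, 163, 163, 165, 163, 158, 159, 68, 15, 18, 20, 26, 29, 26, 133, 149, 152, 151, 157, 194, 170, 28, 29, 24]
0 [159, 155, 153, 153, 160, 164, 160, 160, 160, 164, 160, 161, 169, 163, 156, 109, 157, 164, 162, 160, 162, 160, 162, 158, 156, 158, 159, 161, 160, 161, 155, 166, 153, 155, 154, 155, 196, 162, 29, 29]
20 [160, 159, 159, 151, 152, 157, 152, 155, 158, 164, 162, 155, 159, 165, 157, 150, 110, 153, 153, 154, 157, 158, 156, 154, 101, 11, 12, 25, 28, 31, 32, 28, 148, 152, 154, 149, 153, 198, 137, 28]
```

```bash
python3 -c "
from rig import *
print(finish_job())"
```

```text
the job is handed in; nothing more can be done
None
```

The job is handed in: the connector is in the pocket, the slide went home against its stop, and the pedal was pressed to its stop, held and came back up. The force readings and pictures back this up, but I did not see the retainer itself after pressing, so flushness is inferred from the pedal reaching its stop.

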